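# Draw the rolling pin out of its covered-end box

### The arm

A 6-joint arm with a two-finger parallel gripper is mounted at the origin on a cart in front of the work surface, level with it; the furniture and walls round the work are solid. World frame = base frame: x ahead of the robot, y to its left, z up, the work surface at z = 0. Lengths are in m, angles in rad, forces in N, time in s.
With the tool pointing down it reaches from about 0.35 to 0.975 m from the base axis. Payload 4.9 kg.
Tool frame: the origin (TCP) lies on the centre line of the jaws, within the pads' length; the fingertips stand 14 mm ahead of it and the grasp point (between the pads) lies 5 mm behind it; y points along the fingers, z is the direction in which the jaws open and shut, and the axes are right-handed (so a half turn about y gives the same grasp; the last joint's range is limited). The gripper opens to 85 mm and grips with 20 to 120 N. Pads are 22 mm wide; open, the fingers measure 114 mm over their backs; the gripper's body (76 mm by 85 mm) begins 54 mm behind the grasp point. The pads swing forward as they close: fully open they stand 13 mm farther back than shut.
Start: joints at [1.015, 0.053, 1.613, -0, 1.476, -0.119], TCP at [0.264, 0.566, 0.245] pointing down, gripper open.
Joint ranges: [-3.01, 3.01], [-1.01, 2.22], [0.06, 2.58], [-1.02, 4.17], [0.09, 2.62], [-3.14, 3.14]. Speed limits (rad/s): [2.57, 2.57, 3.14, 3.14, 3.14, 3.14].

### API

Orientations are given as a rotation vector (axis times angle).
In Python, from station import ctrl gives the robot as it stands.
- The arm moves only by the tool servo_tool, never from a script. Its arguments are lists of equal length, an entry for each row: "delta_pos": the shift along the tool's x, y, z in m, a list of three; "dr": the turn, a rotation vector about the tool's x, y, z in degrees, a list of three; "grip": the opening, from 0 (shut) to 1 (fully open). In form: {"delta_pos": [[x, y, z], ...], "dr": [[rx, ry, rz], ...], "grip": [grip, ...]}. A call has 1 to 5 rows; each row shifts and turns the pose as measured when the row begins, along the tool's axes as they then stand; what a row does not reach is not made up. A row lasts 1/8 s, in which the tool goes at most 62.5 mm and 10.7 degrees, less where a joint would pass 70% of its speed; a pose out of reach is approached as far as the arm can. A call is refused whole if a number of a shift passes 0.0625 or a number of a turn 10.7, either way. A call with a gripper value outside its range is refused whole. The fingers move at their own pace and stop on an object; "grip_force" is the grip in N (left out, the last holds). Time passes only in rows, so rows that do not move let the fingers close. It gives the time, the measured TCP pose, the force and the opening at its end, in the units of the state.
- ctrl.get_obs(): the state, without advancing time (a new reading comes with each control period).
- ctrl.get_image(name): name is "scene" or "top" or "wrist"; returns the picture (420x560x3 uint8, red, green, blue); there is no depth.
- ctrl.camera_params(name): a dict with "fovy" (degrees; the focal length in pixels is half the picture's height over the tangent of half this angle, whatever the lens; pixels are square), "cx", "cy" (the principal point, pixels), "eye" and "rotation" of the camera in the world. Camera axes: x right, y down, z forward; pixel columns grow to the right and rows downward; lengths in m; the calibration is good to about 2 mm. A picture is of the moment at which its call begins: read the wrist's pose just before it. camera_params takes no time and is no camera call; for the wrist camera it gives the pose at the moment of the call.
- ctrl.finish_job(): hands the job in, once; it reports no verdict.
Trained networks look in the newest picture that a camera, given by its name, has taken for a name from the list of things; names that differ only in an ending like _2 or _b are one class to them, and where a whole thing is asked for, a point or a joint stands for the part that bears it (a point fixed in the world has none). Each returns a list of dicts, best first, with "score" (0 to 1); they miss things now and then, are a little off and sometimes report something else, mostly with a low value. They report only what shows in the picture. A call takes as long as a camera call.
- ctrl.masks_of(camera, label): "pixels" (420x560 bool, what is visible of it) and "extent" ([left, top, right, bottom] in pixels, round what is visible of it).
The state is a dict: "t": time; "q": joint angles; "dq": joint speeds; "effort": joint torques, N m; "tool_pos": TCP position; "tool_rot": TCP orientation; "contact_force": force on the tool from outside, world axes, zero at the start; "wrist_torque": the same for the moment, N m; "opening": finger opening in m.
Only numpy, scipy, OpenCV 4.12 (cv2) and the standard library are available. Lean on these libraries where they do the work, as an engineer would, in place of code of your own. Each camera call takes 0.05 s, during which the arm holds its last target.

### The job

Take the wooden rolling pin out of the utensil box. Both its ends reach under the fixed end covers, so slide it along, tip one end up through the opening and draw it out at a slant, without forcing it against the box and without disturbing the lemon, the garlic, the small jar and the salt shaker. Finish with the pin still in the gripper, held still and level, about 10 cm or more above the covers of the box; the program ends while it is held, so do not put it down or let go.

Things in the scene. Friction and masses are not known exactly. Their poses are not given: they have to be found in the camera images.
- pin_box: Pale wooden utensil box, fixed to the worktop, 152 (its x) x 372 (its y, the long way) x 86 mm high; origin at the centre of its underside, z up. All walls, floor and covers are 6 mm thick: inside, x runs from -70 to 70, y from -180 to 180 mm, floor at z = 6 mm. Over each end lies a fixed flat cover (see box_opening).
- box_opening (a point): Middle of the opening, level with the tops of the covers, 86 mm above the box's origin; axes as the box. The opening is 200 mm long (y from -100 to 100). Beyond it either end of the box is a closed pocket, 80 mm deep, under a cover with its underside 80 and top 86 mm above the worktop. Along the opening the long side walls are only 56 mm high.
- box_rest (a point): Middle of the pin's rest, 14 mm above the box's origin; axes as the box. Two strips lie across the floor at y = -55 and 55 mm, 10 mm wide, 64 mm long, tops 14 mm above the worktop, with cleats (tops at 20 mm) 15 to 24 mm either side of the middle that keep the pin from rolling.
- pin_center (a point): Centre of the loose wooden rolling pin, on its axis: a plain round rod 26 mm thick, 260 mm long, about 0.1 kg, long axis along the point's y. It starts on its rest along the box's y, axis 27 mm above the worktop, up to 12 mm off the box's middle lengthways, both ends under the covers. Its middle is free to be grasped from above, across the pin.
- pin_end_a (a point): Centre of one end face of the rolling pin, 130 mm from its centre along its +y.
- pin_end_b (a point): Centre of the other end face, 130 mm from its centre along its -y.
- lemon: Bystander: a loose yellow lemon, 78 x 55 x 56 mm, behind the box; origin at its underside.
- garlic: Bystander: a loose bulb of garlic, 60 x 57 x 58 mm, behind the box; origin at its underside.
- jar_small: Bystander: a loose small jar with a grey lid, 58 mm across, 85 mm high, left of the box; origin at its underside.
- salt_shaker: Bystander: a loose salt shaker with a grey cap, 44 mm across, 90 mm high, right of the box; origin at its underside.

How it is judged:
By the outcome, as a careful person would: the job done as asked, in the order asked, and still so for the second after the job is handed in, while the arm keeps its last pose, push and grip.
It also fails if it takes over 35 s, if anything falls off the work surface, if the arm or the gripper's body presses on something with over 40 N, if the wrist force passes 120 N, or if a joint passes its speed limit or range.

## Working session

There is one attempt and no reset: what is moved stays moved. The work goes in short steps, Python scripts to look and compute and a tool call to move; the robot and the scene stay as the last step left them, time stands still between calls to the robot, and variables do not carry over. Pictures are saved under pics/ and viewed, and the job is handed in when it is done.

Besides the shell and the picture viewer there is one more tool, called after ">>>" in YAML: its name, and indented under it one key for each argument. servo_tool: Moves the arm, as the interface text tells. Its arguments: {"type":"object","properties":{"delta_pos":{"type":"array","items":{"type":"array","items":{"type":"number"}}},"dr":{"type":"array","items":{"type":"array","items":{"type":"number"}}},"grip":{"type":"array","items":{"type":"number"}},"grip_force":{"type":"number"}},"required":["delta_pos","dr","grip"]}

```bash
mkdir -p pics; ls; python3 - <<'E'
from station import ctrl
import cv2,numpy as np
o=ctrl.get_obs();print({k:np.round(v,3) for k,v in o.items()})
for n in("scene","top"):
    im=ctrl.get_image(n);cv2.imwrite(f'pics/{n}0.png',im[:,:,::-1]);p=ctrl.camera_params(n);print(n,p)
    np.save(f'pics/{n}0.npy',im)
for l in("pin_box","pin_center"):
    m=ctrl.masks_of("top",l)
    for d in m[:2]:print(l,d['score'],d['extent'],d['pixels'].sum())
    if m:np.save(f'pics/m_{l}.npy',m[0]['pixels'])
E
```

```text
pics
{'t': np.float64(0.0), 'q': array([ 1.015,  0.053,  1.614, -0.   ,  1.476, -0.119]), 'dq': array([ 0.   , -0.001, -0.001, -0.001, -0.001,  0.001]), 'effort': array([ 1.0000e-03, -3.9370e+01, -3.7017e+01, -0.0000e+00,  7.0000e-03,
        0.0000e+00]), 'tool_pos': array([0.264, 0.566, 0.244]), 'tool_rot': array([-1.545,  0.343, -0.342]), 'contact_force': array([-0.443,  0.116,  0.379]), 'wrist_torque': array([ 0.035,  0.011, -0.002]), 'opening': np.float64(0.085)}
scene {'fovy': 57.45733874275204, 'cx': 277.7393779362314, 'cy': 208.77782723577653, 'eye': array([-0.05509322, -0.46097718,  1.01315375]), 'rotation': array([-2.16759654,  1.13747937, -0.44516539])}
top {'fovy': 49.03700640799137, 'cx': 276.81761003215416, 'cy': 207.17268038786727, 'eye': array([0.41025778, 0.00373296, 1.37208275]), 'rotation': array([-2.16642361,  2.12435656, -0.17550239])}
pin_box 0.8 [216.3, 190.1, 358.2, 279.4] 6546
pin_center 0.59 [253.5, 226.9, 322.2, 251.8] 563
```

View pics/top0.png

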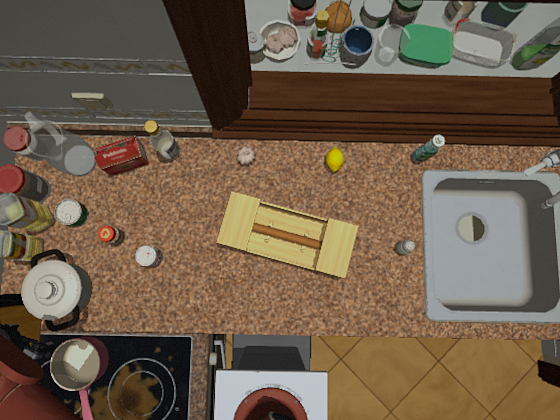

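View pics/scene0.png

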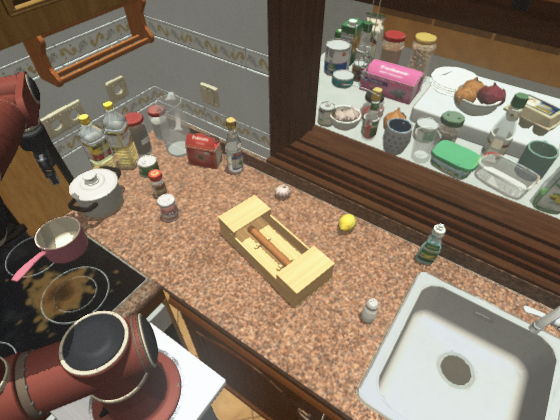

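The top view shows the box at about (288,235) px, its long axis turned slightly, with the pin in the opening at about (285,235). The lemon (335,158) and garlic (246,156) are behind it, the jar (148,257) is to the left and the shaker (404,247) to the right. I'll fit the box pose from the top covers.

```bash
cat > h.py <<'E'
import numpy as np,cv2
from scipy.spatial.transform import Rotation as R
def proj(P,c):
    Rm=R.from_rotvec(c['rotation']).as_matrix()
    f=210/np.tan(np.radians(c['fovy']/2)); q=(np.atleast_2d(P)-c['eye'])@Rm
    return np.c_[f*q[:,0]/q[:,2]+c['cx'],f*q[:,1]/q[:,2]+c['cy']]
def unproj(uv,z,c):
    Rm=R.from_rotvec(c['rotation']).as_matrix()
    f=210/np.tan(np.radians(c['fovy']/2)); uv=np.atleast_2d(uv)
    d=np.c_[(uv[:,0]-c['cx'])/f,(uv[:,1]-c['cy'])/f,np.ones(len(uv))]@Rm.T
    return c['eye']+d*((z-c['eye'][2])/d[:,2])[:,None]
E
python3 - <<'E'
from station import ctrl
from h import *
for n in('top','scene'):
    c=ctrl.camera_params(n)
    im=np.load(f'pics/{n}0.npy')
    s=180 if n=='top' else 200
    cv2.imwrite(f'pics/z_{n}.png',cv2.resize(im[180:310,205:375] if n=='top' else im[190:310,205:345],None,fx=4.6,fy=4.6,interpolation=cv2.INTER_CUBIC)[:,:,::-1])
c=ctrl.camera_params('top')
m=np.load('pics/m_pin_box.npy').astype(np.uint8)
m=cv2.morphologyEx(m,cv2.MORPH_CLOSE,np.ones((45,45)))
mp=np.load('pics/m_pin_center.npy')
ys,xs=np.nonzero(m); P=unproj(np.c_[xs,ys],.086,c)[:,:2].astype(np.float32)
print('box',cv2.minAreaRect(P*1000))
ys,xs=np.nonzero(mp); P=unproj(np.c_[xs,ys],.035,c)[:,:2].astype(np.float32)
print('pin',cv2.minAreaRect(P*1000),P.mean(0))
o=ctrl.get_obs();print(R.from_rotvec(o['tool_rot']).as_matrix().round(3))
E
```

```text
box ((532.810546875, -35.24455261230469), (372.01300048828125, 156.5190887451172), 75.76554107666016)
pin ((534.529052734375, -35.640663146972656), (203.4201202392578, 24.376245498657227), 76.05362701416016) [ 0.53442615 -0.03544075]
[[ 0.906 -0.001  0.423]
 [-0.423 -0.001  0.906]
 [-0.    -1.    -0.001]]
```

```bash
ls pics
```

```text
m_pin_box.npy
m_pin_center.npy
scene0.npy
scene0.png
top0.npy
top0.png
z_scene.png
z_top.png
```

View pics/z_top.png

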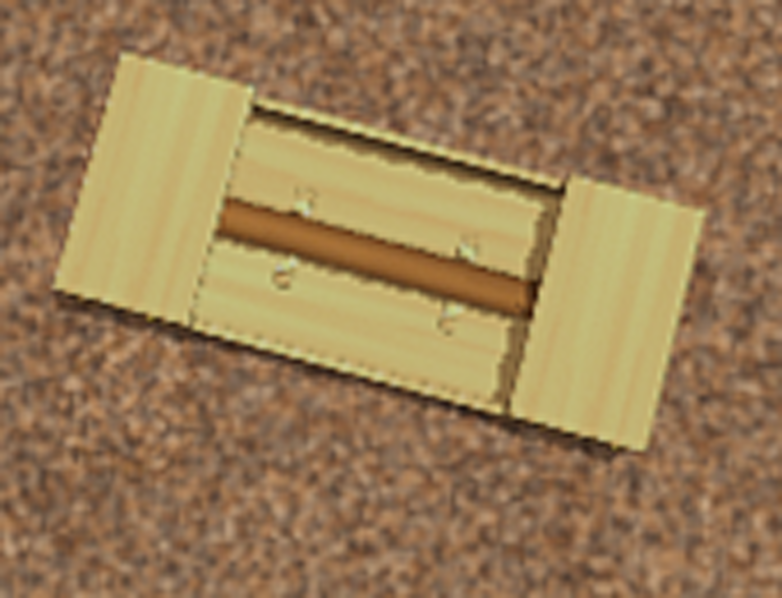

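View pics/z_scene.png

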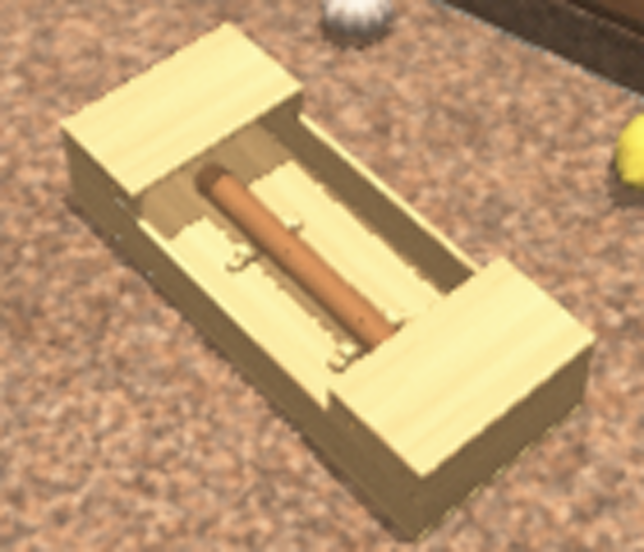

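```bash
python3 - <<'E'
from station import ctrl
from h import *
th=np.radians(-14.1)
by=np.array([np.sin(-th),np.cos(th),0]);bx=np.array([np.cos(th),np.sin(th),0]);o=np.array([.533,-.035,0])
B=lambda x,y,z:o+bx*x/1000+by*y/1000+np.array([0,0,z/1000])
for n in('top','scene'):
    c=ctrl.camera_params(n);im=np.load(f'pics/{n}0.npy')[:,:,::-1]
    im=cv2.resize(im,None,fx=4,fy=4,interpolation=cv2.INTER_CUBIC)
    def ln(pts,col):
        p=(proj(np.array([B(*q) for q in pts]),c)+.5)*4
        cv2.polylines(im,[p.round().astype(int)],True,col,1)
    for s in(1,-1):
        ln([(-76,100*s,86),(76,100*s,86),(76,186*s,86),(-76,186*s,86)],(0,0,255))
        ln([(-70,55*s-5,14),(-70,55*s+5,14),(70,55*s+5,14),(70,55*s-5,14)],(255,0,0))
        ln([(13*s,-130,27),(13*s,130,27)],(255,0,255))
    ln([(-76,-186,0),(76,-186,0),(76,186,0),(-76,186,0)],(0,255,0))
    a=[(180,205),(180,205)][0]
    crop=im[175*4:310*4,205*4:365*4]
    cv2.imwrite(f'pics/ov_{n}.png',crop)
c=ctrl.camera_params('scene')
for z in(.027,.04):
    p=unproj([[205+205/4.6,190+178/4.6]],z,c)[0]-o;print(p@bx*1e3,p@by*1e3)
E
```

```text
2.3559425255223028 116.9244082866691
-3.8260921009187117 108.04813601223934
```

View pics/ov_top.png

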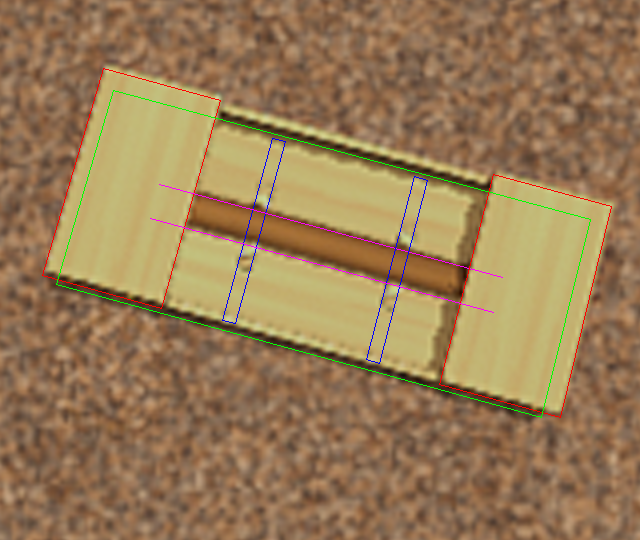

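View pics/ov_scene.png

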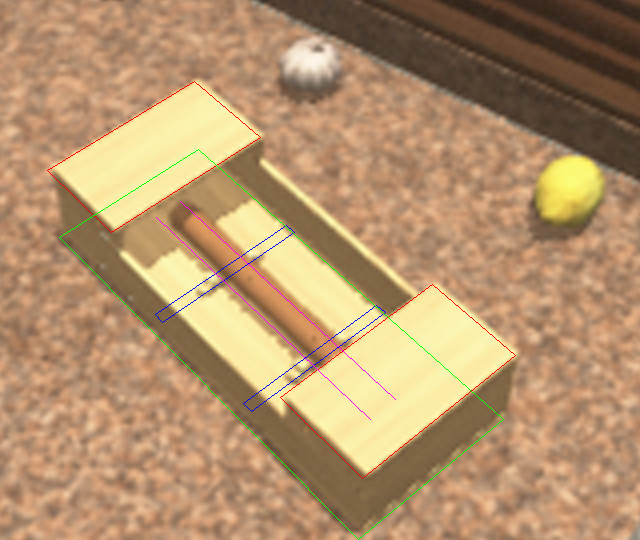

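```bash
cat >> h.py <<'E'
th=np.radians(-14.1)
by=np.array([np.sin(-th),np.cos(th),0]);bx=np.array([np.cos(th),np.sin(th),0]);o=np.array([.533,-.035,0])
try:
    import json; o=np.array(json.load(open('o.json')))
except Exception: pass
B=lambda x,y,z:o+bx*x/1000+by*y/1000+np.array([0,0,z/1000])
def toolR(tilt): # deg about tool z, + raises the box +y end
    return R.from_matrix(np.c_[-by,[0,0,-1],bx])*R.from_rotvec([0,0,np.radians(tilt)])
def plan(ob,P,Rt,n,rows=5):
    p=ob['tool_pos'].copy();r=R.from_rotvec(ob['tool_rot']);P0=p.copy();r0=r;rv=(r0.inv()*Rt).as_rotvec()
    dp=[];dr=[]
    for k in range(1,min(n,rows)+1):
        pt=P0+(P-P0)*k/n; rt=r0*R.from_rotvec(rv*k/n)
        d=(r.inv().apply(pt-p)).round(4); e=np.degrees((r.inv()*rt).as_rotvec()).round(2)
        dp.append(d.tolist());dr.append(e.tolist())
        p=p+r.apply(d); r=r*R.from_rotvec(np.radians(e))
    print('total mm',np.linalg.norm(P-P0)*1e3,'deg',np.degrees(np.linalg.norm(rv)));print('"delta_pos":',dp,'\n"dr":',dr)
def state(ob):
    d=ob['tool_pos']-o; M=toolR(0).inv()*R.from_rotvec(ob['tool_rot'])
    print('t',round(float(ob['t']),2),'box xyz mm',(np.r_[d@bx,d@by,d[2]]*1e3).round(1),'rot vs level',M.as_rotvec(degrees=True).round(1),'F',ob['contact_force'].round(1),'open',round(float(ob['opening']),4),'q',ob['q'].round(2))
E
python3 - <<'E'
from station import ctrl
from h import *
ob=ctrl.get_obs();state(ob);plan(ob,B(0,0,245),toolR(0),14)
E
```

```text
t 0.2 box xyz mm [-407.1  517.4  244.5] rot vs level [ -0.1 -79.1  -0. ] F [ 0.4  1.2 -0. ] open 0.0853 q [ 1.01  0.05  1.61  0.    1.48 -0.12]
total mm 658.3607403229848 deg 79.07139719434528
"delta_pos": [[0.0356, -0.0, -0.0308], [0.0384, -0.0, -0.0271], [0.0409, -0.0, -0.0232], [0.043, -0.0, -0.0191], [0.0446, -0.0001, -0.0148]] 
"dr": [[0.01, 5.65, 0.0], [-0.0, 5.65, 0.01], [0.01, 5.64, -0.0], [0.0, 5.65, 0.0], [0.01, 5.65, 0.01]]
```

>>> servo_tool:
  delta_pos:
    - [0.036,0,-0.031]
    - [0.038,0,-0.027]
    - [0.041,0,-0.023]
    - [0.043,0,-0.019]
    - [0.045,0,-0.015]
  dr:
    - [0,5.65,0]
    - [0,5.65,0]
    - [0,5.65,0]
    - [0,5.65,0]
    - [0,5.65,0]
  grip: [1,1,1,1,1]

```text
t: 0.82
tool_pos: [0.3602, 0.3464, 0.2432]
tool_rot: [-1.446, 0.733, -0.733]
contact_force: [1.2, -0.3, 0.6]
opening: 0.0856
```

```bash
python3 - <<'E'
from station import ctrl
from h import *
ob=ctrl.get_obs();state(ob);plan(ob,B(0,0,245),toolR(0),10)
E
```

```text
t 0.82 box xyz mm [-260.5  327.9  243.2] rot vs level [ -0.1 -50.3  -0.1] F [ 1.2 -0.3  0.6] open 0.0856 q [ 0.62 -0.25  1.9  -0.    1.5  -0.01]
total mm 418.74330190231876 deg 50.25861140931087
"delta_pos": [[0.041, -0.0001, -0.0086], [0.0416, -0.0001, -0.0049], [0.0418, -0.0002, -0.0013], [0.0418, -0.0001, 0.0024], [0.0415, -0.0002, 0.0061]] 
"dr": [[0.01, 5.03, 0.01], [0.01, 5.02, 0.02], [0.01, 5.03, 0.01], [0.01, 5.02, 0.01], [0.01, 5.03, 0.01]]
```

>>> servo_tool:
  delta_pos:
    - [0.041,0,-0.009]
    - [0.042,0,-0.005]
    - [0.042,0,-0.001]
    - [0.042,0,0.002]
    - [0.042,0,0.006]
  dr:
    - [0,5,0]
    - [0,5,0]
    - [0,5,0]
    - [0,5,0]
    - [0,5,0]
  grip: [1,1,1,1,1]

```text
t: 1.45
tool_pos: [0.4469, 0.1466, 0.243]
tool_rot: [-1.291, 1.075, -1.077]
contact_force: [0.3, 1.0, -0.4]
opening: 0.0853
```

```bash
python3 - <<'E'
from station import ctrl
from h import *
ob=ctrl.get_obs();state(ob);plan(ob,B(0,0,245),toolR(0),5)
E
```

```text
t 1.45 box xyz mm [-127.7  155.1  243. ] rot vs level [ -0.  -24.4  -0.1] F [ 0.3  1.  -0.4] open 0.0853 q [ 0.16 -0.33  1.96 -0.    1.51 -0.02]
total mm 200.9405235378778 deg 24.402837271593324
"delta_pos": [[0.0388, -0.0003, 0.0104], [0.0378, -0.0003, 0.0138], [0.0365, -0.0004, 0.0168], [0.0349, -0.0004, 0.0199], [0.033, -0.0003, 0.0228]] 
"dr": [[0.0, 4.88, 0.03], [0.01, 4.88, 0.02], [0.0, 4.88, 0.03], [0.01, 4.88, 0.03], [0.0, 4.88, 0.03]]
```

>>> servo_tool:
  delta_pos:
    - [0.039,0,0.01]
    - [0.038,0,0.014]
    - [0.037,0,0.017]
    - [0.035,0,0.02]
    - [0.033,0,0.023]
  dr:
    - [0,4.9,0]
    - [0,4.9,0]
    - [0,4.9,0]
    - [0,4.9,0]
    - [0,4.9,0]
  grip: [1,1,1,1,1]

```text
t: 2.08
tool_pos: [0.5335, -0.0435, 0.2429]
tool_rot: [-1.074, 1.4, -1.402]
contact_force: [0.2, -0.1, 0.4]
opening: 0.0855
```

```bash
python3 - <<'E'
from station import ctrl
from h import *
ob=ctrl.get_obs();state(ob)
c=ctrl.camera_params('wrist');im=ctrl.get_image('wrist');np.save('pics/w1.npy',im)
import pickle;pickle.dump(c,open('pics/w1.pkl','wb'))
print(c)
im=cv2.resize(im[:,:,::-1],(800,600))
for s in(1,-1):
    for pts,col in(([(-76,100*s,86),(76,100*s,86),(76,186*s,86),(-76,186*s,86)],(0,0,255)),([(13*s,-130,27),(13*s,130,27)],(255,0,255)),([(-70,55*s-5,14),(-70,55*s+5,14),(70,55*s+5,14),(70,55*s-5,14)],(255,0,0))):
        p=(proj(np.array([B(*q) for q in pts]),c)+.5)*800/560
        cv2.polylines(im,[p.round().astype(int)],True,col,1)
cv2.imwrite('pics/w1.png',im)
E
```

```text
t 2.08 box xyz mm [  2.5  -8.1 242.9] rot vs level [ 0.   1.  -0.1] F [ 0.2 -0.1  0.4] open 0.0855 q [-0.22 -0.16  1.82 -0.    1.48  0.04]
{'fovy': 64.81036530734292, 'cx': 275.1517872843699, 'cy': 210.73219678618398, 'eye': array([0.55172462, 0.02128512, 0.37056334]), 'rotation': array([ 2.8466356 , -0.37957179, -0.05200115])}
```

View pics/w1.png

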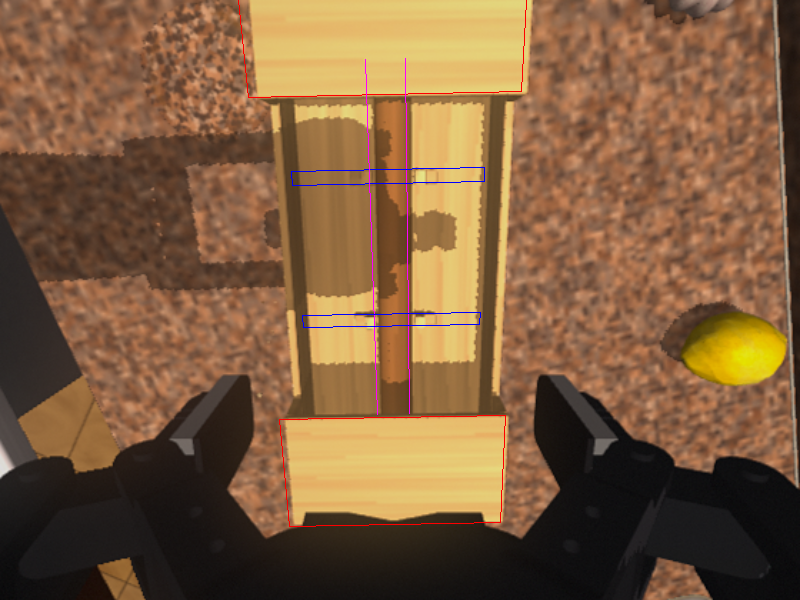

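The box and pin overlays agree to about 1–2 mm; the pin sits at about x=+1 mm. I'll descend to the grasp.

```bash
python3 - <<'E'
from station import ctrl
from h import *
ob=ctrl.get_obs();plan(ob,B(1,12,90),toolR(0),5)
E
```

```text
total mm 154.7323619858945 deg 1.3308146520505642
"delta_pos": [[-0.0048, 0.0306, -0.0009], [-0.0048, 0.0305, -0.0009], [-0.0048, 0.0306, -0.0009], [-0.0048, 0.0305, -0.0009], [-0.0047, 0.0306, -0.0007]] 
"dr": [[-0.03, -0.26, 0.06], [-0.02, -0.26, 0.05], [-0.03, -0.26, 0.06], [-0.03, -0.25, 0.06], [-0.02, -0.26, 0.05]]
```

>>> servo_tool:
  delta_pos:
    - [-0.005,0.031,-0.001]
    - [-0.005,0.031,-0.001]
    - [-0.005,0.031,-0.001]
    - [-0.005,0.031,-0.001]
    - [-0.005,0.031,-0.001]
  dr:
    - [0,-0.25,0]
    - [0,-0.25,0]
    - [0,-0.25,0]
    - [0,-0.25,0]
    - [0,-0.25,0]
  grip: [0.7,0.7,0.7,0.7,0.7]

```text
t: 2.75
tool_pos: [0.5394, -0.0244, 0.0866]
tool_rot: [-1.079, 1.381, -1.399]
contact_force: [1.3, -0.1, -0.3]
opening: 0.0599
```

```bash
python3 - <<'E'
from station import ctrl
from h import *
ob=ctrl.get_obs();state(ob);plan(ob,B(1,12,29),toolR(0),4)
E
```

```text
t 2.75 box xyz mm [ 3.6 11.8 86.6] rot vs level [ 0.5  0.2 -0.3] F [ 1.3 -0.1 -0.3] open 0.0599 q [-0.18  0.    1.95 -0.01  1.19  0.07]
total mm 57.68809487030778 deg 0.6214780684790535
"delta_pos": [[-0.0001, 0.0144, -0.0008], [-0.0001, 0.0144, -0.0007], [-0.0001, 0.0144, -0.0008], [-0.0, 0.0144, -0.0007]] 
"dr": [[-0.13, -0.05, 0.07], [-0.13, -0.04, 0.06], [-0.14, -0.05, 0.07], [-0.13, -0.05, 0.07]]
```

>>> servo_tool:
  delta_pos:
    - [0,0.015,-0.001]
    - [0,0.015,-0.001]
    - [0,0.015,-0.001]
    - [0,0.013,0]
    - [0,0,0]
  dr:
    - [-0.15,0,0.1]
    - [-0.15,0,0.1]
    - [-0.15,0,0.1]
    - [-0.15,0,0]
    - [0,0,0]
  grip: [0.7,0.7,0.7,0.7,0.7]

```text
t: 3.38
tool_pos: [0.5357, -0.0237, 0.0246]
tool_rot: [-1.083, 1.394, -1.387]
contact_force: [0.1, -0.6, 1.1]
opening: 0.0599
```

```bash
python3 - <<'E'
from station import ctrl
from h import *
ob=ctrl.get_obs();state(ob)
im=ctrl.get_image('wrist');cv2.imwrite('pics/w2.png',im[:,:,::-1])
plan(ob,B(1,12,29),toolR(0),1)
E
```

```text
t 3.38 box xyz mm [-0.2 11.6 24.6] rot vs level [-0.2  0.2  0. ] F [ 0.1 -0.6  1.1] open 0.0599 q [-0.18  0.09  1.97  0.    1.08  0.06]
total mm 4.607013264472895 deg 0.2937879056392372
"delta_pos": [[-0.0004, -0.0044, 0.0011]] 
"dr": [[0.24, -0.16, -0.04]]
```

View pics/w2.png

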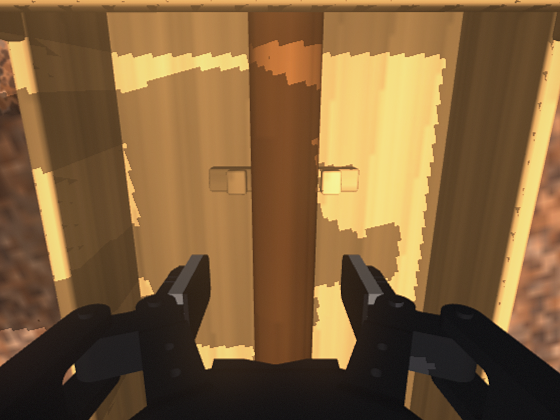

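The pin (columns 250–322) sits about 10 px right of the jaws' middle (276), so I'll shift +3 mm and raise 4 mm before closing.

>>> servo_tool:
  delta_pos:
    - [0,-0.0045,0.003]
    - [0,0,0]
    - [0,0,0]
    - [0,0,0]
    - [0,0,0]
  dr:
    - [0.2,-0.2,0]
    - [0,0,0]
    - [0,0,0]
    - [0,0,0]
    - [0,0,0]
  grip: [0.7,0.5,0.4,0.3,0.2]
  grip_force: 40

```text
t: 4.05
tool_pos: [0.5414, -0.025, 0.0328]
tool_rot: [-1.079, 1.383, -1.39]
contact_force: [-0.6, -0.5, -0.6]
opening: 0.0247
```

```bash
python3 - <<'E'
from station import ctrl
from h import *
ob=ctrl.get_obs();state(ob)
im=ctrl.get_image('wrist');cv2.imwrite('pics/w3.png',im[:,:,::-1])
E
```

```text
t 4.05 box xyz mm [ 5.7 11.8 32.8] rot vs level [ 0.3 -0.1  0.1] F [-0.6 -0.5 -0.6] open 0.0247 q [-0.18  0.09  1.96  0.    1.09  0.06]
```

View pics/w3.png

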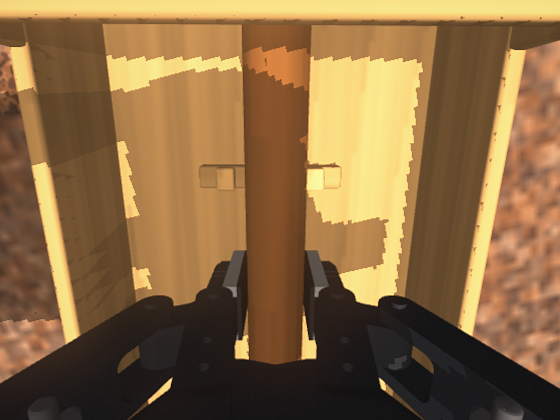

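Gripped: opening 24.7 mm with both pads on the pin. Lift slightly and check.

>>> servo_tool:
  delta_pos:
    - [0,0,0]
    - [0,-0.004,0]
    - [0,-0.005,0]
    - [0,-0.003,0]
    - [0,0,0]
  dr:
    - [0,0,0]
    - [0,0,0]
    - [0,0,0]
    - [0,0,0]
    - [0,0,0]
  grip: [0,0,0,0,0]
  grip_force: 70

```text
t: 4.72
tool_pos: [0.5405, -0.0248, 0.0446]
tool_rot: [-1.08, 1.384, -1.389]
contact_force: [0.1, 0.1, -0.7]
opening: 0.0241
```

```bash
python3 - <<'E'
from station import ctrl
from h import *
ob=ctrl.get_obs();state(ob)
im=ctrl.get_image('wrist');cv2.imwrite('pics/w4.png',im[:,:,::-1])
im=ctrl.get_image('scene');cv2.imwrite('pics/s4.png',cv2.resize(im[170:310,205:345],None,fx=4.2,fy=4.2,interpolation=cv2.INTER_CUBIC)[:,:,::-1])
plan(ob,B(3,-20,44),toolR(0),5)
E
```

```text
t 4.72 box xyz mm [ 4.8 11.8 44.6] rot vs level [ 0.2 -0.1  0.1] F [ 0.1  0.1 -0.7] open 0.0241 q [-0.18  0.07  1.96  0.    1.11  0.06]
total mm 31.81152431798605 deg 0.2530694033467396
"delta_pos": [[0.0064, 0.0001, -0.0004], [0.0063, 0.0001, -0.0003], [0.0064, 0.0002, -0.0004], [0.0063, 0.0001, -0.0004], [0.0064, 0.0001, -0.0003]] 
"dr": [[-0.05, 0.01, -0.01], [-0.05, 0.01, -0.01], [-0.04, 0.01, -0.01], [-0.05, 0.02, -0.02], [-0.05, 0.01, -0.01]]
```

View pics/s4.png

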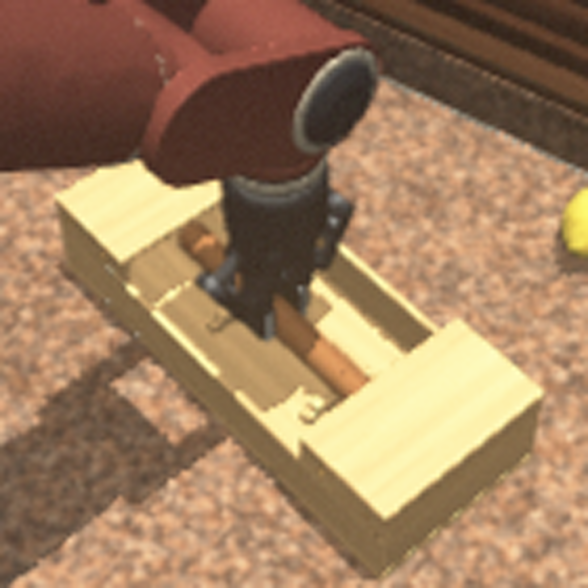

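View pics/w4.png

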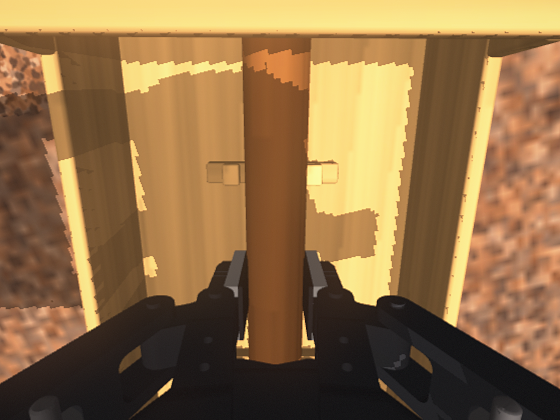

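The pin is lifted clear of the cleats. Slide 20 mm toward −y, then measure the +y end.

>>> servo_tool:
  delta_pos:
    - [0.005,0,0]
    - [0.006,0,-0.001]
    - [0.005,0,0]
    - [0.004,0,0]
    - [0,0,0]
  dr:
    - [0,0,0]
    - [0,0,0]
    - [0,0,0]
    - [0,0,0]
    - [0,0,0]
  grip: [0,0,0,0,0]

```text
t: 5.45
tool_pos: [0.5336, -0.0456, 0.0438]
tool_rot: [-1.08, 1.386, -1.389]
contact_force: [-1.1, -1.2, -1.8]
opening: 0.0235
```

```bash
python3 - <<'E'
from station import ctrl
from h import *
ob=ctrl.get_obs();state(ob)
c=ctrl.camera_params('scene')
p=unproj([[205+190/4.2,170+228/4.2]],.039,c)[0]-o;print('earlier end',p@bx*1e3,p@by*1e3)
im=ctrl.get_image('wrist');cv2.imwrite('pics/w5.png',im[:,:,::-1])
im=ctrl.get_image('scene');cv2.imwrite('pics/s5.png',cv2.resize(im[170:310,205:345],None,fx=4.2,fy=4.2,interpolation=cv2.INTER_CUBIC)[:,:,::-1])
for l in('pin_end_a','pin_center'):
  for d in ctrl.masks_of('scene',l)[:2]:print(l,d['score'],d['extent'])
E
```

```text
t 5.45 box xyz mm [  3.2 -10.1  43.8] rot vs level [ 0.2 -0.   0. ] F [-1.1 -1.2 -1.8] open 0.0235 q [-0.22  0.06  1.97  0.    1.11  0.02]
earlier end 10.17807631271094 122.16329554500236
pin_end_a 0.71 [251.2, 225.6, 290.2, 262.0]
```

View pics/s5.png

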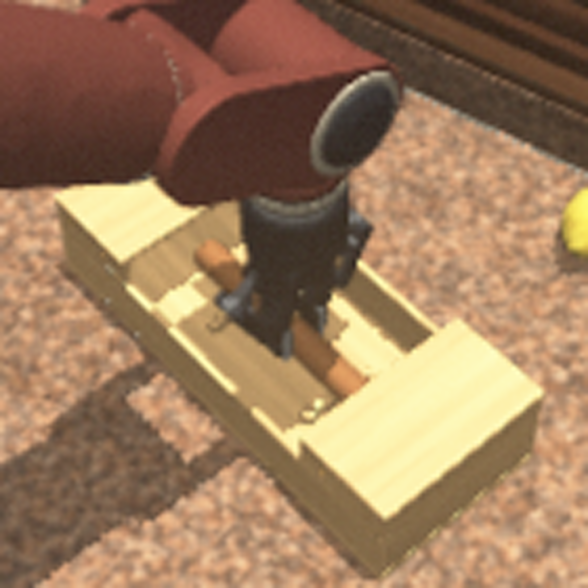

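View pics/w5.png

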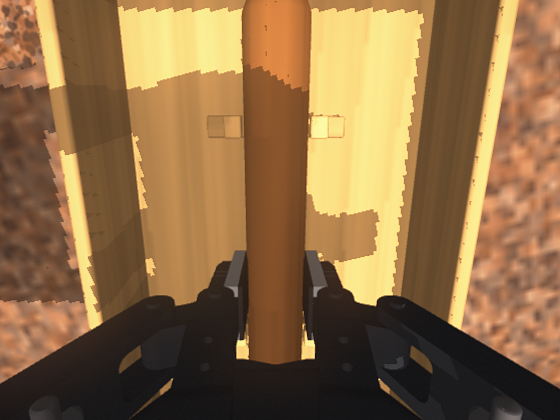

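```bash
python3 - <<'E'
from station import ctrl
from h import *
c=ctrl.camera_params('wrist')
for uv,z in(([277,0],.051),([277,0],.038),([245,8],.038),([308,8],.038)):
    p=unproj([uv],z,c)[0]-o;print(uv,z,p@bx*1e3,p@by*1e3)
c=ctrl.camera_params('scene')
for zx,zy,z in((200,252,.038),(205,247,.044)):
    p=unproj([[205+zx/4.2,170+zy/4.2]],z,c)[0]-o;print('scene end',p@bx*1e3,p@by*1e3)
E
```

```text
[277, 0] 0.051 4.4203644483656985 94.3369448691252
[277, 0] 0.038 4.515841300100652 98.32923396966761
[245, 8] 0.038 -6.951400047689795 95.7972221858213
[308, 8] 0.038 15.633826350069658 95.80037054252831
scene end 1.2135237992609151 98.43940260366679
scene end 4.427562399605881 95.77200733308504
```

The +y end is at about y=+97 mm, so the pin centre is at about −33 mm. Slide 8 mm more (centre −41), then start tipping.

```bash
cat >> h.py <<'E'
S,N=23,5.8
def tgt(cy,cz,t,x=3):
    a=np.radians(t);return B(x,cy+S*np.cos(a)-N*np.sin(a),cz+S*np.sin(a)+N*np.cos(a)),toolR(t)
def pinstate(ob):
    v=R.from_rotvec(ob['tool_rot']); ax=-v.as_matrix()[:,0]; n=-v.as_matrix()[:,1]
    C=ob['tool_pos']-ax*S/1e3-n*N/1e3
    for nm,k in(('hi',130),('C',0),('lo',-130)):
        d=C+ax*k/1e3-o;print(nm,(np.r_[d@bx,d@by,d[2]]*1e3).round(1),end=' ')
    # clearance: upper surface at y=-100, corner
    d=C-o;y=d@by*1e3;tn=ax[2]/(ax@by);cs=ax@by
    print('\nupper@-100',round(d[2]*1e3+(-100-y)*tn+13/cs,1),'lower@+100',round(d[2]*1e3+(100-y)*tn-13/cs,1))
E
python3 - <<'E'
from station import ctrl
from h import *
ob=ctrl.get_obs();state(ob);pinstate(ob);plan(ob,*tgt(-41,38,0),2)
ob2=dict(ob);P,r=tgt(-41,38,0);ob2['tool_pos']=P;ob2['tool_rot']=r.as_rotvec();plan(ob2,*tgt(-43.5,77,22),8)
E
```

```text
t 5.65 box xyz mm [ 3.2 -9.6 43.8] rot vs level [ 0.2 -0.1  0. ] F [-0.5 -0.5 -1.6] open 0.0239 q [-0.22  0.06  1.97  0.    1.11  0.02]
hi [ 3.1 97.4 38.1] C [  3.2 -32.6  38. ] lo [   3.4 -162.6   37.9] 
upper@-100 51.0 lower@+100 25.1
total mm 8.38935581141702 deg 0.17887359450429746
"delta_pos": [[0.0042, 0.0, -0.0001], [0.0042, 0.0, -0.0001]] 
"dr": [[-0.08, 0.03, -0.02], [-0.08, 0.04, -0.02]]
total mm 47.618569953969924 deg 22.0
"delta_pos": [[0.0008, -0.0059, 0.0], [0.0005, -0.0059, -0.0], [0.0002, -0.006, -0.0], [-0.0, -0.0059, -0.0], [-0.0004, -0.006, -0.0]] 
"dr": [[0.0, 0.0, 2.75], [-0.0, 0.0, 2.75], [0.0, 0.0, 2.75], [0.0, -0.0, 2.75], [0.0, 0.0, 2.75]]
```

>>> servo_tool:
  delta_pos:
    - [0.004,0,0]
    - [0.004,0,0]
    - [0,0,0]
  dr:
    - [0,0,0]
    - [0,0,0]
    - [0,0,0]
  grip: [0,0,0]

```text
t: 6.02
tool_pos: [0.5317, -0.0531, 0.0438]
tool_rot: [-1.081, 1.385, -1.388]
contact_force: [0.4, 0.6, -1.7]
opening: 0.0236
```

```bash
python3 - <<'E'
from station import ctrl
from h import *
ob=ctrl.get_obs();state(ob);pinstate(ob)
im=ctrl.get_image('wrist');cv2.imwrite('pics/w6.png',im[:,:,::-1])
c=ctrl.camera_params('wrist')
for v in (10,20,30,40,50):
  p=unproj([[277,v]],.051,c)[0]-o;print(v,p@by*1e3)
plan(ob,*tgt(-43.5,77,22),8)
E
```

```text
t 6.03 box xyz mm [  3.2 -17.9  43.8] rot vs level [ 0.2 -0.1  0. ] F [ 0.4  0.6 -1.7] open 0.0236 q [-0.24  0.05  1.97  0.    1.11  0.  ]
hi [ 3.  89.1 38.1] C [  3.2 -40.9  38. ] lo [   3.5 -170.9   37.9] 
upper@-100 51.0 lower@+100 25.1
10 83.27088014038775
20 80.37001081352325
30 77.42709493102593
40 74.44121165573449
50 71.41141306379204
total mm 47.58483000332177 deg 21.957957100647647
"delta_pos": [[0.0008, -0.0059, -0.0], [0.0005, -0.0059, -0.0], [0.0002, -0.006, -0.0], [-0.0, -0.0059, -0.0], [-0.0003, -0.006, -0.0001]] 
"dr": [[-0.02, 0.02, 2.74], [-0.01, 0.01, 2.75], [-0.02, 0.02, 2.74], [-0.02, 0.01, 2.75], [-0.02, 0.02, 2.74]]
```

View pics/w6.png

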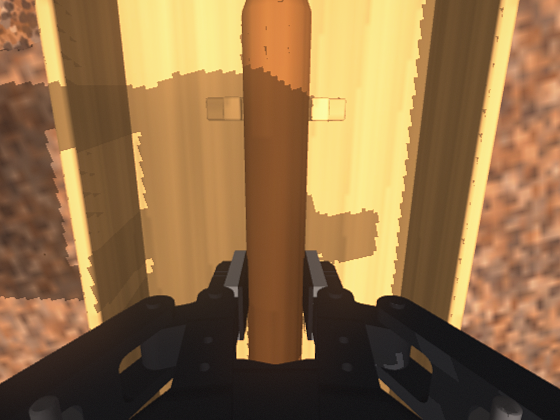

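The end is seen where predicted. Tip in 8 rows, checking after 4.

>>> servo_tool:
  delta_pos:
    - [0.001,-0.006,0]
    - [0.0005,-0.006,0]
    - [0,-0.006,0]
    - [0,-0.006,0]
  dr:
    - [0,0,2.7]
    - [0,0,2.7]
    - [0,0,2.7]
    - [0,0,2.7]
  grip: [0,0,0,0]

```text
t: 6.58
tool_pos: [0.5306, -0.0553, 0.0679]
tool_rot: [-0.922, 1.449, -1.245]
contact_force: [0.1, -0.2, -1.1]
opening: 0.0234
```

```bash
python3 - <<'E'
from station import ctrl
from h import *
ob=ctrl.get_obs();state(ob);pinstate(ob)
im=ctrl.get_image('scene');cv2.imwrite('pics/s7.png',cv2.resize(im[150:310,195:355],None,fx=3.7,fy=3.7,interpolation=cv2.INTER_CUBIC)[:,:,::-1])
plan(ob,*tgt(-43.5,77,22),4)
E
```

```text
t 6.58 box xyz mm [  2.6 -20.3  67.9] rot vs level [ 0.1 -0.2 11.2] F [ 0.1 -0.2 -1.1] open 0.0234 q [-0.34  0.01  1.98  0.21  1.18 -0.18]
hi [ 2.1 85.8 82.9] C [  2.7 -41.7  57.7] lo [   3.2 -169.2   32.5] 
upper@-100 59.5 lower@+100 72.5
total mm 23.479855895745704 deg 10.827089487082382
"delta_pos": [[-0.0001, -0.0059, 0.0001], [-0.0004, -0.0058, 0.0001], [-0.0007, -0.0059, 0.0001], [-0.0009, -0.0057, 0.0001]] 
"dr": [[-0.01, 0.06, 2.71], [-0.01, 0.06, 2.7], [-0.01, 0.06, 2.71], [-0.01, 0.07, 2.7]]
```

View pics/s7.png

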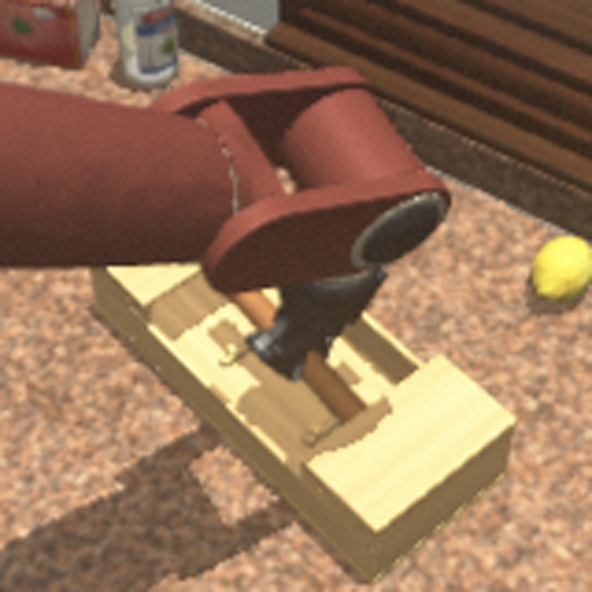

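The pin follows the hand and the wrist is well clear; continue.

>>> servo_tool:
  delta_pos:
    - [0,-0.006,0]
    - [0,-0.006,0]
    - [-0.001,-0.006,0]
    - [-0.001,-0.006,0]
    - [0,0,0]
  dr:
    - [0,0,2.7]
    - [0,0,2.7]
    - [0,0,2.7]
    - [0,0,2.7]
    - [0,0,0]
  grip: [0,0,0,0,0]

```text
t: 7.25
tool_pos: [0.5296, -0.0608, 0.0924]
tool_rot: [-0.764, 1.499, -1.105]
contact_force: [-0.1, -0.2, -1.0]
opening: 0.0236
```

```bash
python3 - <<'E'
from station import ctrl
from h import *
ob=ctrl.get_obs();state(ob);pinstate(ob)
for n in('scene','wrist'):
    im=ctrl.get_image(n);cv2.imwrite(f'pics/{n[0]}8.png',(cv2.resize(im[150:310,195:355],None,fx=3.7,fy=3.7,interpolation=cv2.INTER_CUBIC)if n=='scene' else im)[:,:,::-1])
E
```

```text
t 7.25 box xyz mm [  3.  -25.9  92.4] rot vs level [ 0.1 -0.2 22.1] F [-0.1 -0.2 -1. ] open 0.0236 q [-0.44 -0.    1.97  0.4   1.27 -0.34]
hi [  2.6  75.5 127.2] C [  3.  -45.   78.4] lo [   3.5 -165.5   29.5] 
upper@-100 70.1 lower@+100 123.1
```

View pics/s8.png

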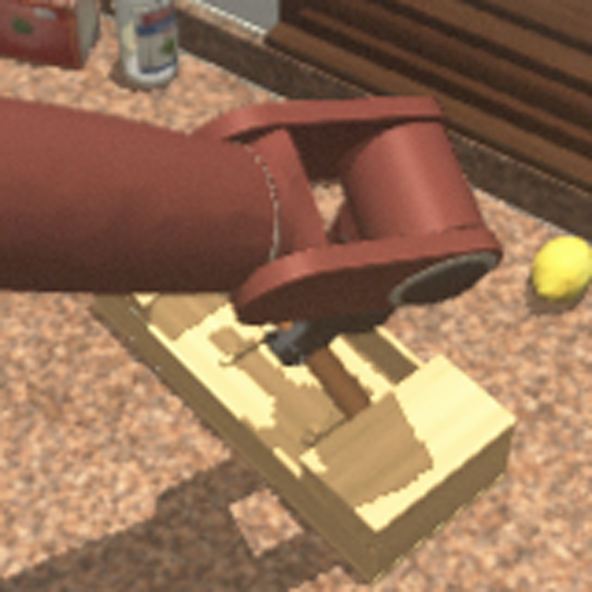

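View pics/w8.png

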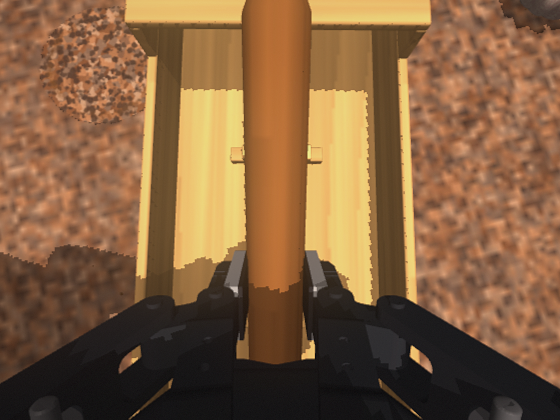

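The pin is tipped 22° with no contact, and its upper surface is 10 mm below the cover edge. Draw it out along its axis.

>>> servo_tool:
  delta_pos:
    - [-0.011,0,0]
    - [-0.011,0,0]
    - [-0.011,0,0]
    - [-0.011,0,0]
    - [-0.011,0,0]
  dr:
    - [0,0,0]
    - [0,0,0]
    - [0,0,0]
    - [0,0,0]
    - [0,0,0]
  grip: [0,0,0,0,0]

```text
t: 7.98
tool_pos: [0.542, -0.006, 0.1137]
tool_rot: [-0.767, 1.499, -1.103]
contact_force: [-0.3, -0.5, -2.0]
opening: 0.0235
```

```bash
python3 - <<'E'
from station import ctrl
from h import *
ob=ctrl.get_obs();state(ob);pinstate(ob)
im=ctrl.get_image('wrist');cv2.imwrite('pics/w9.png',im[:,:,::-1])
E
```

```text
t 7.97 box xyz mm [  1.7  30.3 113.7] rot vs level [ 0.  -0.3 22. ] F [-0.3 -0.5 -2. ] open 0.0235 q [-0.34 -0.03  1.96  0.4   1.27 -0.23]
hi [  1.1 131.7 148.5] C [ 1.8 11.2 99.7] lo [   2.5 -109.3   50.9] 
upper@-100 68.7 lower@+100 121.6
```

View pics/w9.png

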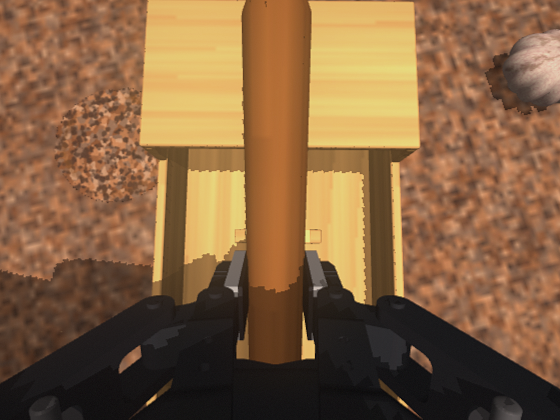

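>>> servo_tool:
  delta_pos:
    - [-0.011,0,0]
    - [-0.011,0,0]
    - [-0.011,0,0]
    - [-0.007,0,0]
    - [0,0,0]
  dr:
    - [0,0,0]
    - [0,0,0]
    - [0,0,0]
    - [0,0,0]
    - [0,0,0]
  grip: [0,0,0,0,0]

```text
t: 8.65
tool_pos: [0.552, 0.0338, 0.1308]
tool_rot: [-0.766, 1.497, -1.102]
contact_force: [0.5, -0.6, -0.8]
opening: 0.0236
```

```bash
python3 - <<'E'
from station import ctrl
from h import *
ob=ctrl.get_obs();state(ob);pinstate(ob)
im=ctrl.get_image('scene');cv2.imwrite('pics/s10.png',cv2.resize(im[110:310,165:385],None,fx=3,fy=3,interpolation=cv2.INTER_CUBIC)[:,:,::-1])
d=ob['tool_pos'].copy();d[2]+=.08
plan(ob,d,toolR(22),4)
E
```

```text
t 8.65 box xyz mm [  1.6  71.3 130.8] rot vs level [ 0.1 -0.4 22.1] F [ 0.5 -0.6 -0.8] open 0.0236 q [-0.26 -0.05  1.95  0.4   1.27 -0.15]
hi [  0.8 172.6 165.6] C [  1.8  52.2 116.7] lo [  2.7 -68.3  67.9] 
upper@-100 69.0 lower@+100 122.1
total mm 79.99999999999999 deg 0.42844587265618145
"delta_pos": [[-0.0075, -0.0185, 0.0], [-0.0075, -0.0186, 0.0001], [-0.0075, -0.0185, 0.0], [-0.0075, -0.0185, 0.0]] 
"dr": [[0.0, 0.1, -0.02], [0.01, 0.11, -0.02], [0.0, 0.1, -0.03], [0.01, 0.11, -0.02]]
```

View pics/s10.png

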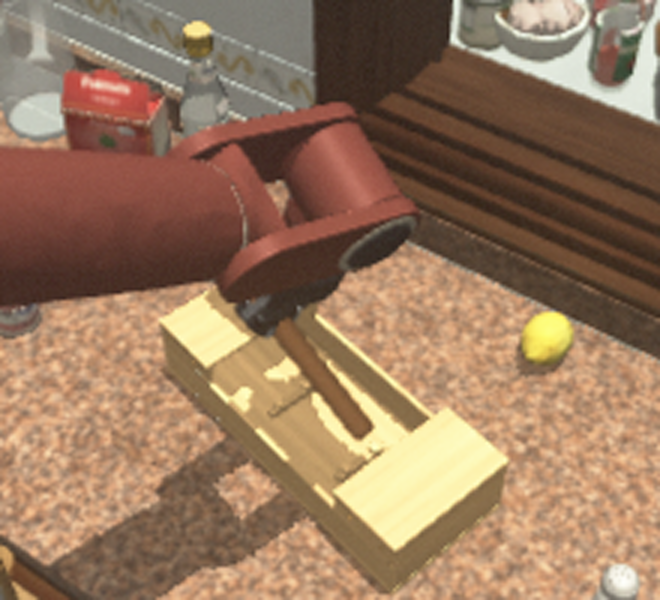

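The low end is clear of the cover (y≈−68). Go straight up.

>>> servo_tool:
  delta_pos:
    - [-0.007,-0.018,0]
    - [-0.008,-0.019,0]
    - [-0.008,-0.019,0]
    - [-0.008,-0.019,0]
    - [-0.004,-0.009,0]
  dr:
    - [0,0,0]
    - [0,0.2,0]
    - [0,0.2,0]
    - [0,0,0]
    - [0,0,0]
  grip: [0,0,0,0,0]

```text
t: 9.32
tool_pos: [0.5524, 0.0335, 0.2293]
tool_rot: [-0.761, 1.502, -1.108]
contact_force: [0.2, 0.1, -1.3]
opening: 0.0238
```

```bash
python3 - <<'E'
from station import ctrl
from h import *
ob=ctrl.get_obs();state(ob);pinstate(ob)
plan(ob,*tgt(50,245,0,0),9)
E
```

```text
t 9.32 box xyz mm [  2.1  71.1 229.3] rot vs level [ 0.1  0.1 22.1] F [ 0.2  0.1 -1.3] open 0.0238 q [-0.26 -0.15  1.87  0.39  1.44 -0.07]
hi [  2.3 172.5 264.1] C [  2.1  52.  215.2] lo [  2.  -68.5 166.4] 
upper@-100 167.6 lower@+100 220.7
total mm 21.730352849236347 deg 22.07624234679986
"delta_pos": [[-0.0011, -0.0021, -0.0002], [-0.001, -0.0022, -0.0003], [-0.0009, -0.0023, -0.0002], [-0.0008, -0.0022, -0.0002], [-0.0007, -0.0023, -0.0003]] 
"dr": [[-0.01, -0.01, -2.45], [-0.02, -0.01, -2.46], [-0.01, -0.01, -2.45], [-0.01, -0.01, -2.45], [-0.01, -0.01, -2.45]]
```

>>> servo_tool:
  delta_pos:
    - [-0.001,-0.003,0]
    - [-0.001,-0.003,0]
    - [-0.001,-0.003,0]
    - [-0.001,-0.003,0]
    - [-0.001,-0.003,0]
  dr:
    - [0,0,-2.5]
    - [0,0,-2.5]
    - [0,0,-2.5]
    - [0,0,-2.5]
    - [0,0,-2.5]
  grip: [0,0,0,0,0]

```text
t: 9.95
tool_pos: [0.5523, 0.0331, 0.248]
tool_rot: [-0.946, 1.443, -1.276]
contact_force: [-0.1, 0.6, -0.9]
opening: 0.0241
```

```bash
python3 - <<'E'
from station import ctrl
from h import *
ob=ctrl.get_obs();state(ob);pinstate(ob)
plan(ob,*tgt(50,250,0,0),4)
E
```

```text
t 9.95 box xyz mm [  2.1  70.8 248. ] rot vs level [0.1 0.2 9.2] F [-0.1  0.6 -0.9] open 0.0241 q [-0.15 -0.15  1.81  0.16  1.46  0.08]
hi [  2.5 177.3 259.3] C [  2.   49.  238.6] lo [  1.5 -79.3 217.8] 
upper@-100 227.6 lower@+100 233.6
total mm 8.399242366478793 deg 9.189422389801917
"delta_pos": [[-0.0009, -0.0018, -0.0005], [-0.0007, -0.0019, -0.0005], [-0.0007, -0.0019, -0.0006], [-0.0007, -0.002, -0.0005]] 
"dr": [[-0.04, -0.06, -2.3], [-0.03, -0.05, -2.29], [-0.04, -0.06, -2.3], [-0.03, -0.06, -2.3]]
```

>>> servo_tool:
  delta_pos:
    - [-0.001,-0.002,0]
    - [-0.001,-0.002,0]
    - [-0.001,-0.002,0]
    - [-0.001,-0.002,0]
    - [0,0,0]
  dr:
    - [0,0,-2.3]
    - [0,0,-2.3]
    - [0,0,-2.3]
    - [0,0,-2.2]
    - [0,0,0]
  grip: [0,0,0,0,0]

```text
t: 10.58
tool_pos: [0.5526, 0.0374, 0.2576]
tool_rot: [-1.082, 1.39, -1.393]
contact_force: [0.1, 1.0, -0.8]
opening: 0.0237
```

```bash
python3 - <<'E'
from station import ctrl
from h import *
ob=ctrl.get_obs();state(ob);pinstate(ob)
for n in('scene','top','wrist'):
    im=ctrl.get_image(n);cv2.imwrite(f'pics/{n}_f.png',im[:,:,::-1])
E
```

```text
t 10.57 box xyz mm [  1.3  75.  257.6] rot vs level [ 0.   0.3 -0.1] F [ 0.1  1.  -0.8] open 0.0237 q [-0.07 -0.12  1.76 -0.    1.5   0.18]
hi [  1.8 182.  251.6] C [  1.2  52.  251.9] lo [  0.7 -78.  252.2] 
upper@-100 265.2 lower@+100 238.8
```

View pics/scene_f.png

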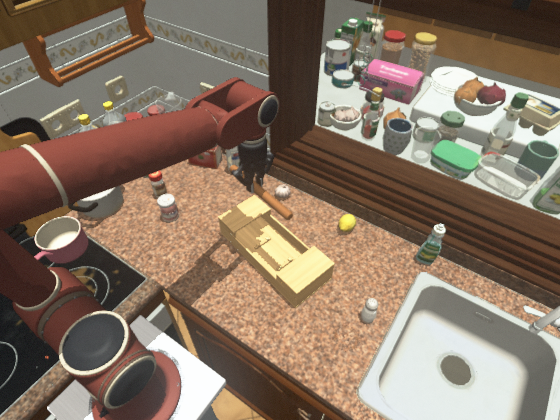

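View pics/top_f.png

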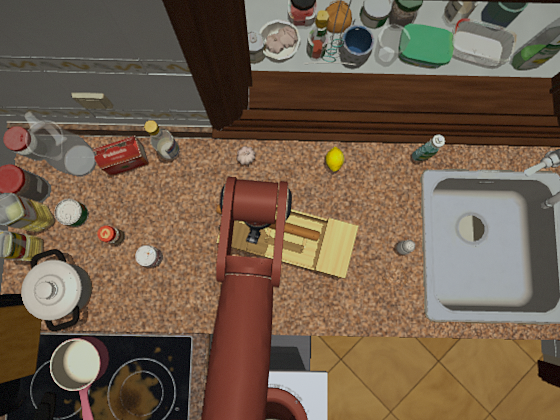

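View pics/wrist_f.png

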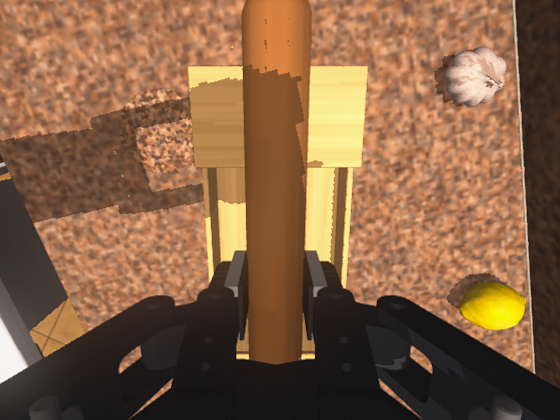

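The pin is held level at about 25 cm, and the box is empty. In the top view the lemon (335,158), garlic (246,156), jar (148,257) and shaker (404,247) are where they started. I'll hold briefly and hand in.

>>> servo_tool:
  delta_pos:
    - [0,0,0]
    - [0,0,0]
    - [0,0,0]
    - [0,0,0]
    - [0,0,0]
  dr:
    - [0,0,0]
    - [0,0,0]
    - [0,0,0]
    - [0,0,0]
    - [0,0,0]
  grip: [0,0,0,0,0]

```text
t: 11.35
tool_pos: [0.5521, 0.036, 0.2568]
tool_rot: [-1.081, 1.393, -1.394]
contact_force: [-0.8, 0.7, -2.4]
opening: 0.0231
```

```bash
python3 - <<'E'
from station import ctrl
from h import *
ob=ctrl.get_obs();state(ob);pinstate(ob);print(abs(ob['dq']).max())
print(ctrl.finish_job())
E
```

```text
t 11.35 box xyz mm [  1.2  73.5 256.8] rot vs level [-0.   0.4 -0.1] F [-0.8  0.7 -2.4] open 0.0231 q [-0.07 -0.12  1.77 -0.    1.5   0.18]
hi [  1.9 180.5 250.8] C [  1.   50.5 251.1] lo [ 1.000e-01 -7.950e+01  2.513e+02] 
upper@-100 264.4 lower@+100 238.0
0.0013379526481181762
the job is handed in; nothing more can be done
None
```

The rolling pin is out of the box and was still in the gripper when I handed the job in at about 11.4 s. I gripped it across its middle and lifted it slightly off the rest. I then slid it about 30 mm toward the box's −y end, tipped the +y end up 22°, and drew it out along its axis until the low end cleared the cover. After that I raised it and levelled it.

**Last checks:**
- **Height and level:** the pin's axis is at about z = 0.251 m, so its underside is about 15 cm above the covers. By the tool pose it is level to within about 0.1°. In the wrist view it sits in the jaws as it did when first gripped.
- **Held still:** the arm was at rest, with joint speeds no higher than 0.0014 rad/s.
- **Forces:** the force readings stayed at about 3 N or less at every check.
- **Bystanders:** the lemon, garlic, jar and salt shaker appear at their starting pixels in the top view.

**Disagreements:** none of the checks failed. In the scene camera my fitted box pose sat about 3 mm off the picture, against 1–2 mm in the other views. The gripper reads 23–24 mm on the 26 mm pin.

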